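Loosen the chocolate bars in their mould and show it to the inspection camera

ROBOT

A 7-joint arm with a two-finger parallel gripper is mounted at the origin on the work surface. World frame = base frame: x ahead of the robot, y to its left, z up, the work surface at z = 0. Lengths are in m, angles in rad, forces in N, time in s.
With the tool pointing down it reaches from about 0.4 to 0.85 m from the base axis. Payload 10.4 kg.
Tool frame: the origin (TCP) lies at the very end of the fingers, on their centre line; the grasp point (between the pads) lies r.tcp_to_grasp behind it (r.tcp_to_grasp is the distance from the TCP to the grasp point, in m); z points along the fingers, y is the line along which they close (so a half turn about z gives the same grasp; the last joint's range is limited). The gripper opens to 87 mm and grips with 3 to 60 N. Pads are 19 mm wide; open, the fingers measure 117 mm over their backs; the gripper's body (75 mm by 190 mm) begins 51 mm behind the grasp point.
Start: joints at [-1.277, 0.332, -0.065, 1.46, 0.022, 1.35, -0.088], TCP at [0.195, 0.594, 0.223] pointing down, gripper open.
Joint ranges: [-2.6, 2.6], [-0.5, 2.12], [-1.47, 1.34], [0.16, 2.42], [-1.27, 4.41], [0.06, 2.06], [-2.6, 2.6]. Speed limits (rad/s): [2.22, 2.22, 2.79, 2.79, 3.14, 3.14, 3.14].

INTERFACE

Orientations are given as a unit quaternion [x, y, z, w].
In Python, from bench import monitor, cams, ticket, r gives the robot as it stands.
- The arm moves only by the shell command python3 -m crank 'ROWS' [OPENING] [FORCE]. ROWS is a JSON object whose one key "steps" holds a list of rows, each a list of 2 entries, a list of its own where there are three numbers: the shift along the world's x, y, z in units of 25 mm (1.0 is 25 mm), then the turn, a rotation vector about the world's x, y, z in units of 5 degrees (1.0 is 5 degrees). In form: {"steps": [[[x, y, z], [ax, ay, az]], ...]}. A call has 1 to 10 rows; each row shifts and turns the commanded pose from where the row before left it; what a row does not reach is not made up. A row lasts 1/12 s, in which the tool goes at most 41.7 mm and 7.16 degrees, less where a joint would pass 70% of its speed; a pose out of reach is approached as far as the arm can. A call is refused whole if a number of a shift passes 1 or a number of a turn 1, either way. A call with a gripper value outside its range is refused whole. OPENING is the finger opening in mm, from 0 to 87, set as the call begins (- or left out, the last holds). The fingers move at their own pace and stop on an object; FORCE is the grip in N (left out, the last holds). Time passes only in rows, so rows that do not move let the fingers close. It gives the time, the measured TCP pose, the force, the opening and the grip force at its end, in the units of the state.
- monitor.read_state(): the state, without advancing time (a new reading comes with each control period).
- cams.camera(name): name is "scene" or "side" or "wrist"; returns a dict with "pixels" (400x640x3 uint8, blue, green, red), "z_map" (400x640 float32, m along the optical axis (not along the pixel's ray), 0 where there is no reading), "vfov" (degrees; the focal length in pixels is half the picture's height over the tangent of half this angle, whatever the lens; pixels are square), "cx", "cy" (the principal point, pixels), "T" (4x4, takes a point from camera to world coordinates). Camera axes: x right, y up, looking along -z (the intrinsics and any distortion apply to the point x, -y, -z); pixel columns grow to the right and rows downward; lengths in m; the calibration is good to about 2 mm. A picture is of the moment at which its call begins.
- ticket.close_job(): hands the job in; it is judged then, once.
The state is a dict: "time": time; "joint_positions": joint angles; "joint_vel": joint speeds; "joint_torque": joint torques, N m; "ee_pos": TCP position; "eef_rot": TCP orientation; "ft_force": force on the tool from outside, world axes, zero at the start; "torque": the same for the moment, N m; "width": finger opening in m; "grip_force": force on a finger pad.
Only numpy, scipy, OpenCV 4.12 (cv2) and the standard library are available. Lean on these libraries where they do the work, as an engineer would, in place of code of your own. Each camera call takes 0.05 s, during which the arm holds its last target. There are 200 camera calls.

TASK

Pull the release jig's sprung lever down through its full stroke to loosen the bars in the mould, hold it there a moment, and ease it slowly all the way back up, never letting it snap back. Then lift the filled mould out of the jig and hold it still in the air in front of the inspection camera: chocolate side square to the lens, long edges level, the centre of that side 200 mm straight out from the lens. Finish while still holding it there, and leave everything else on the table where it stands.

Things in the scene. Friction and masses are not known exactly. Their poses are not given: they have to be found in the camera images.
- jig: Release jig, fixed: aluminium base 200 x 250 x 20 mm, two slotted end brackets (85 mm high) holding the mould on edge, and a grey block (95 mm high) on the robot's side whose rubber pad, driven by the lever, presses softly on the mould's back. Origin on the table under the middle of the mould's slot; x from the block to the mould, y along the mould towards the lever, z up.
- lever (a joint): The jig's lever angle, rad: 0 = upright (home, spring-held), 1.0 = stop at the end of the stroke, tip leaning towards the jig's -x. Spring and damper: about 2.5 N at the grip at home, about 10 N at the stop; let go, it flies back. Easing it back over about two seconds is slow enough.
- lever_grip (a point): Grip point of the lever: on the axis of a black round bar 16 mm thick lying along the jig's y; free end 33 mm to +y, the lever's flat arm 52 mm to -y. 140 mm from the hinge axis; 210 mm above the table at home, 146 mm at the stop. Pinched straight down across the bar, the bar can turn in the fingers during the stroke.
- lever_pivot (a point): Point on the lever's hinge axis (which runs along the jig's y) straight below the grip point when the lever is home, 70 mm above the table; fixed.
- mould: Filled mould: frosted white plate 200 x 120 x 22 mm, about 0.4 kg, on edge in the jig (2 mm play, top edge 140 mm above the table). One side is filled with two dark brown bars of 3 x 3 squares. Origin: centre of the lower edge face; x square out of the chocolate side (the jig's +x at first), y along its length, z up. The upper 26 mm is a flat rim, to be gripped across the 22 mm.
- mould_face (a point): Centre of the mould's chocolate side (11 mm along x, 60 mm along z from the mould's origin).
- mould_top (a point): Centre of the mould's upper edge face (120 mm along z from its origin).
- lens (a point): Centre of the lens front of the inspection camera: grey head 60 x 56 x 56 mm with a black lens barrel (44 mm thick), 340 mm up on a fixed column (365 mm high, 100 mm behind the lens), tipped down 17 to 29 degrees (different each time), not rolled. Axes: it looks along -x, y level. When the mould is shown properly, its x, y, z axes are parallel to these.
- view (a point): The viewing spot in the air, 200 mm straight out from the lens (same axes as the lens), about 210 to 265 mm above the table: where the centre of the mould's chocolate side must be held.
- empty_mould: Bystander: a like mould, but empty, standing in a plain white rack at the robot's right. Leave it.
- heatgun: Bystander: blue heat gun lying on the table, about 200 mm long, 65 mm high. Origin on its underside.
- scraper: Bystander: a spatula lying on the table. Origin on its underside.
- bowl: Bystander: steel bowl, 140 mm across, 60 mm high. Origin under its middle.
- spray: Bystander: white bottle, 60 mm thick, 170 mm high. Origin under its middle.
- bar: Bystander: an unmoulded bar of 3 x 3 squares, 78 x 78 x 13 mm, lying on the table. Origin under its middle.
Not all that is in view belongs to the job. Leave any blue look-alike of the mould alone.

How it is judged:
By the outcome, as a careful person would: the job done as asked, in the order asked, and still so for the second after the job is handed in, while the arm keeps its last pose, push and grip.
It also fails if it takes over 58 s, if anything falls off the work surface, if the arm or the gripper's body presses on something with over 40 N, if the wrist force passes 120 N, or if a joint passes its speed limit or range.

## Working session

There is one attempt and no reset: what is moved stays moved. The work goes in short steps, Python scripts to look and compute and a shell command to move; the robot and the scene stay as the last step left them, time stands still between calls to the robot, and variables do not carry over. Pictures are saved under pics/ and viewed, at most 10 in all, crops included, and the job is handed in when it is done.

```bash
mkdir -p pics; ls; cat > h.py <<'E'
import numpy as np, cv2, sys
from bench import monitor, cams, ticket, r
def shot(n, f):
    c=cams.camera(n); np.savez('pics/'+f+'.npz',**{k:np.asarray(v) for k,v in c.items()}); cv2.imwrite('pics/'+f+'.png',c['pixels']); return c
def load(f): return dict(np.load('pics/'+f+'.npz',allow_pickle=True))
def cloud(c):
    z=c['z_map']; f=200/np.tan(np.radians(float(c['vfov']))/2)
    v,u=np.mgrid[0:400,0:640]
    P=np.stack([(u-float(c['cx']))/f*z,-(v-float(c['cy']))/f*z,-z,np.ones_like(z)],-1)
    W=(P@np.asarray(c['T']).T)[...,:3]; W[z==0]=np.nan; return W
E
python3 - <<'E'
from h import *
for n in ('scene','side'):
    c=shot(n,n+'1'); print({k:(v if k not in('pixels','z_map') else v.shape) for k,v in c.items()})
print(monitor.read_state(), r.tcp_to_grasp)
a=load('scene1')['pixels'];b=load('side1')['pixels']
E
```

```text
pics
{'pixels': (400, 640, 3), 'z_map': (400, 640), 'vfov': 55.93497335797483, 'cx': 322.853517928878, 'cy': 201.0552516054943, 'T': array([[ 0.75999345, -0.55625409,  0.33614184,  0.97631074],
       [ 0.64986353,  0.65782277, -0.38071852, -0.55495629],
       [-0.00934552,  0.5077899 ,  0.86143025,  1.27800459],
       [ 0.        ,  0.        ,  0.        ,  1.        ]])}
{'pixels': (400, 640, 3), 'z_map': (400, 640), 'vfov': 46.87814267661359, 'cx': 320.32169764260664, 'cy': 198.40026746699942, 'T': array([[ 0.8984404 ,  0.32165576, -0.29890202,  0.06060461],
       [-0.4390203 ,  0.64543618, -0.62503865, -1.09724998],
       [-0.00812511,  0.69278403,  0.72109935,  1.41050358],
       [ 0.        ,  0.        ,  0.        ,  1.        ]])}
{'time': 0.1, 'joint_positions': array([-1.27660239,  0.3328003 , -0.06472252,  1.46084391,  0.02161549,
        1.34991927, -0.08850379]), 'joint_vel': array([-0.00040284, -0.00174818,  0.00021222, -0.00099716, -0.00232908,
       -0.00085341,  0.00170428]), 'joint_torque': array([ 8.21320209e-04, -6.24544430e+01,  2.40475894e-02, -3.90715599e+01,
       -6.16144622e-02,  3.64754826e-02,  3.88605645e-05]), 'ee_pos': array([0.19458846, 0.59357021, 0.22184521]), 'eef_rot': array([ 1.57715745e-01,  9.87484348e-01, -6.33684854e-04, -6.78294515e-05]), 'ft_force': array([ 0.05679944, -0.28263469,  0.77961449]), 'torque': array([ 0.00833017,  0.00990206, -0.01394988]), 'grip_force': 0.0, 'width': 0.08700368209571724} 0.0187
```

View pics/scene1.png

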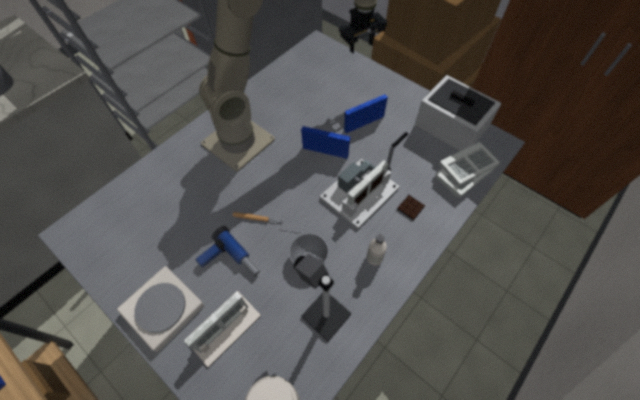

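View pics/side1.png

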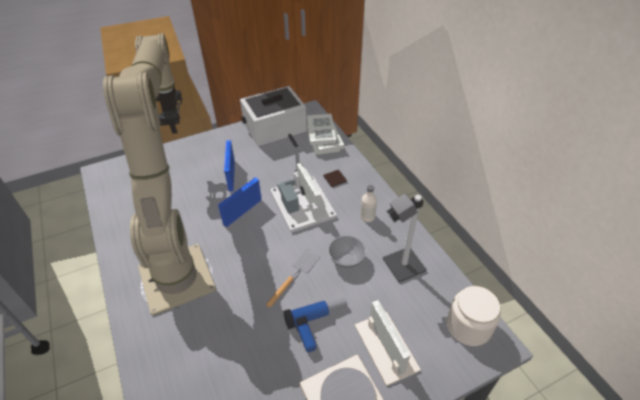

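The scene view shows the jig at about (360,190), holding a white mould with its lever at about (397,142). The inspection camera is at (315,270). 

Mould candidates:
- White plate in the jig at (370,187).
- Empty mould in the rack at (222,325).
- Blue look-alikes at (325,141) and (365,112).

The plate in the jig fits, since it stands between slotted brackets beside a grey block and lever. I'll confirm in a crop.

```bash
python3 - <<'E'
from h import *
a=load('scene1')['pixels'];b=load('side1')['pixels']
A=cv2.resize(a[120:235,300:425],None,fx=5,fy=5,interpolation=cv2.INTER_CUBIC)[:575]
B=cv2.resize(b[125:240,255:345],None,fx=5,fy=5,interpolation=cv2.INTER_CUBIC)
o=np.hstack([A,B]); s=800/o.shape[1]; o=cv2.resize(o,None,fx=s,fy=s);print(o.shape,s); cv2.imwrite('pics/crop1.png',o)
for n,bx in (('scene1',(120,235,300,425)),('side1',(125,240,255,345))):
    c=load(n);W=cloud(c);w=W[bx[0]:bx[1],bx[2]:bx[3]].reshape(-1,3);
    for lo,hi in((.005,.03),(.08,.1),(.125,.15),(.17,.24)):
        m=(w[:,2]>lo)&(w[:,2]<hi); q=w[m]; print(n,lo,hi,m.sum(),np.nanmedian(q,0) if m.sum() else '', q.min(0) if m.sum() else '',q.max(0) if m.sum() else '')
E
```

```text
(428, 800, 3) 0.7441860465116279
scene1 0.005 0.03 2569 [0.61184046 0.15515315 0.01785875] [ 0.12632081 -0.15364084  0.00500034] [0.85161581 0.59115533 0.02999622]
scene1 0.08 0.1 672 [0.51865792 0.13953337 0.09143494] [0.23864697 0.01172919 0.0800003 ] [0.62546245 0.34558034 0.09996814]
scene1 0.125 0.15 377 [0.59657657 0.12697447 0.13908484] [0.23730895 0.02571274 0.12509994] [0.61114536 0.25287583 0.14701189]
scene1 0.17 0.24 122 [0.60517851 0.27142185 0.21440286] [0.59381758 0.24302477 0.17020638] [0.61419484 0.33290269 0.22527549]
side1 0.005 0.03 2009 [0.57230123 0.14011155 0.016759  ] [ 0.33277109 -0.09353567  0.00500881] [0.93617879 0.59506957 0.02999443]
side1 0.08 0.1 496 [0.53493381 0.13299425 0.09064729] [0.39607555 0.00987279 0.08006852] [0.66263338 0.5803093  0.09993169]
side1 0.125 0.15 258 [0.59195257 0.12694242 0.13758196] [0.57622931 0.02378736 0.12506191] [0.61134823 0.25124269 0.14783228]
side1 0.17 0.24 88 [0.59936187 0.2612657  0.21151592] [0.59091403 0.23821411 0.17118539] [0.61117963 0.34162301 0.22060767]
```

View pics/crop1.png

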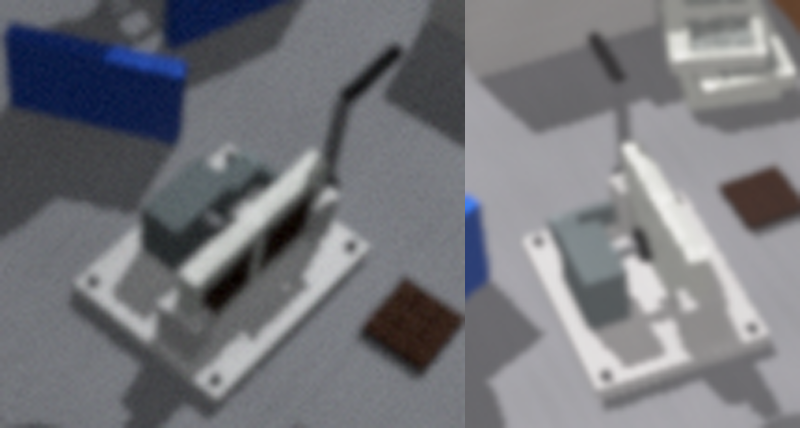

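The crop confirms it: the plate in the jig at scene (370,187) has dark bars on its right (+x) side, the grey block on the robot's side, and the black lever bar at scene (398,142). Next I'll fit the jig yaw, the grip point and the lens.

```bash
cat > m.py <<'E'
from h import *
W=[];C=[]
for n in ('scene1','side1'):
    c=load(n);w=cloud(c).reshape(-1,3);k=~np.isnan(w[:,0]);W.append(w[k]);C.append(c['pixels'].reshape(-1,3)[k].astype(float))
def box(i,lo,hi): w=W[i]; m=np.all((w>lo)&(w<hi),1); return w[m],C[i][m]
E
python3 - <<'E'
from m import *
np.set_printoptions(precision=4,suppress=True)
for i in (0,1):
    q,c=box(i,[.55,.0,.132],[.65,.26,.15]); 
    rc=cv2.minAreaRect((q[:,:2]*1000).astype(np.float32)); print('top',len(q),rc,np.median(q,0)); l=cv2.fitLine(q[:,:2].astype(np.float32),cv2.DIST_HUBER,0,.01,.01).ravel();print(l,np.degrees(np.arctan2(l[1],l[0])))
    q,c=box(i,[.4,.0,.01],[.75,.3,.03]); rc=cv2.minAreaRect((q[:,:2]*1000).astype(np.float32)); print('base',len(q),rc)
    q,c=box(i,[.55,.22,.19],[.66,.4,.25]); l=cv2.fitLine(q[:,:2].astype(np.float32),cv2.DIST_HUBER,0,.01,.01).ravel(); print('grip',len(q),l, q[q[:,1].argmin()],q[q[:,1].argmax()],np.percentile(q[:,2],[5,50,95])); 
    for t in q[np.argsort(q[:,1])][::6]: print(t)
    q,c=box(i,[.5,-.35,.25],[1.0,.05,.42]); print('head',len(q),q.min(0),q.max(0),np.median(q,0))
E
```

```text
top 327 ((595.6187744140625, 139.27633666992188), (228.225341796875, 24.686079025268555), 86.74796295166016) [0.5955 0.1234 0.1396]
[0.0541 0.9985 0.5955 0.1266] 86.89875
base 1624 ((572.0069580078125, 126.2637710571289), (250.4477996826172, 349.9920349121094), 87.56000518798828)
grip 106 [0.0769 0.997  0.6061 0.2898] [0.6039 0.2434 0.1985] [0.604  0.3329 0.2172] [0.1992 0.2157 0.221 ]
[0.6039 0.2434 0.1985]
[0.6023 0.2449 0.2016]
[0.6072 0.2464 0.1925]
[0.6072 0.2489 0.2074]
[0.6076 0.2521 0.1932]
[0.6087 0.2581 0.2113]
[0.6    0.2628 0.2168]
[0.6002 0.2687 0.217 ]
[0.5969 0.2739 0.2153]
[0.6051 0.2811 0.2149]
[0.6104 0.2862 0.2143]
[0.6097 0.2919 0.2197]
[0.6094 0.299  0.2186]
[0.612  0.3017 0.218 ]
[0.6065 0.3098 0.2176]
[0.6077 0.316  0.2129]
[0.6065 0.3228 0.217 ]
[0.6116 0.3312 0.2078]
head 945 [ 0.6692 -0.3492  0.2504] [ 0.7889 -0.2918  0.3749] [ 0.738  -0.3261  0.3556]
top 224 ((593.892578125, 137.8826446533203), (227.67701721191406, 25.282114028930664), 86.87696838378906) [0.5929 0.124  0.1383]
[0.0611 0.9981 0.5926 0.1269] 86.49888
base 1217 ((572.87939453125, 129.76026916503906), (257.6502380371094, 349.5028991699219), 88.60733795166016)
grip 73 [0.0376 0.9993 0.599  0.2723] [0.6033 0.2409 0.2115] [0.6024 0.3416 0.2071] [0.1947 0.2126 0.2198]
[0.6033 0.2409 0.2115]
[0.5955 0.2443 0.2014]
[0.5969 0.2467 0.2096]
[0.5935 0.2503 0.1977]
[0.6007 0.2548 0.2126]
[0.601  0.2652 0.2153]
[0.5969 0.2764 0.2138]
[0.602  0.287  0.2199]
[0.6086 0.2926 0.2135]
[0.5999 0.3028 0.2198]
[0.6086 0.3131 0.2146]
[0.6097 0.3266 0.2099]
[0.6024 0.3416 0.2071]
head 728 [ 0.6691 -0.3499  0.2501] [ 0.7875 -0.2902  0.3739] [ 0.7195 -0.331   0.3497]
```

```bash
python3 - <<'E'
from h import *
a=load('scene1')['pixels'];b=load('side1')['pixels']
A=cv2.resize(a[235:345,275:360],None,fx=5,fy=5,interpolation=cv2.INTER_CUBIC)
B=cv2.resize(b[180:290,375:450],None,fx=5,fy=5,interpolation=cv2.INTER_CUBIC)
cv2.imwrite('pics/crop2.png',np.hstack([A,B]))
E
```

```text
(no output)
```

View pics/crop2.png

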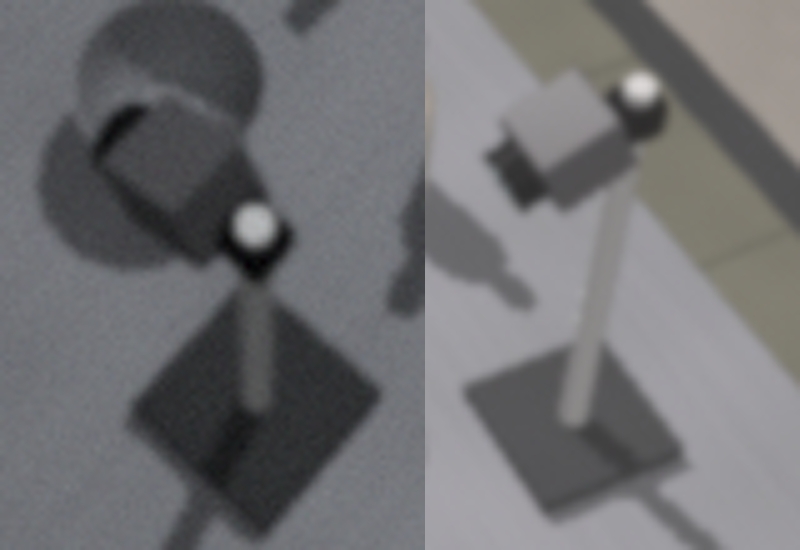

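The crops show the grey head, with its lens barrel at scene (299,261) / side (478/5…, ~(470,212)). It points towards the robot and the bowl side, and the column's top is at scene (326,280). I'll fit the head faces as planes.

```bash
python3 - <<'E'
from m import *
from scipy.optimize import least_squares
np.set_printoptions(precision=4,suppress=True)
Q=[]
for i in (0,1):
    q,c=box(i,[.5,-.55,.25],[1.0,-.2,.42]); Q.append(q)
    print(i,len(q),q.min(0),q.max(0))
    t=q[q[:,2]>.36-.0]; 
    # column: low slice
    s,_=box(i,[.5,-.6,.05],[1.0,-.2,.22]); 
    s=s[(s[:,2]>.1)]; print('col slice',len(s),s[:,:2].mean(0) if len(s) else '',s.std(0) if len(s) else '')
q=np.vstack(Q)
cv=cv2.imwrite
# top face by RANSAC: normal with large z
rng=np.random.default_rng(0); 
def planes(q,tol=.003):
    out=[];
    for _ in range(3):
        best=None
        for _ in range(1500):
            a,b,c=q[rng.choice(len(q),3,False)]; n=np.cross(b-a,c-a); l=np.linalg.norm(n)
            if l<1e-5: continue
            n/=l; m=abs((q-a)@n)<tol
            if best is None or m.sum()>best.sum(): best=m
        s=q[best]; ctr=s.mean(0); n=np.linalg.svd(s-ctr)[2][2]; n*=np.sign(n[2]) or 1
        out.append((best.sum(),n,ctr)); q=q[~best]
    return out
for qq in (Q[0],Q[1],q):
    for k,n,c in planes(qq): print(k,n,'tilt',np.degrees(np.arccos(n[2])),'az',np.degrees(np.arctan2(n[1],n[0])),c)
    print()
E
```

```text
0 945 [ 0.6692 -0.3492  0.2504] [ 0.7889 -0.2918  0.3749]
col slice 1094 [ 0.7053 -0.5443] [0.1351 0.065  0.0161]
1 730 [ 0.6691 -0.3515  0.2501] [ 0.7875 -0.2902  0.3739]
col slice 899 [ 0.6885 -0.5244] [0.1348 0.089  0.02  ]
372 [-0.3822  0.0042  0.9241] tilt 22.46991960942445 az 179.37224642525413 [ 0.7162 -0.3213  0.3628]
214 [ 0.9078 -0.0336  0.418 ] tilt 65.29389001871309 az -2.1209831194414535 [ 0.7513 -0.3236  0.3475]
120 [-0.1897 -0.5054  0.8418] tilt 32.66855322002183 az -110.57398900894064 [ 0.7404 -0.3295  0.3491]

220 [-0.4719 -0.0029  0.8817] tilt 28.157258469998784 az -179.64707197933535 [ 0.7075 -0.3211  0.3578]
163 [-0.0712 -0.9974  0.0104] tilt 89.40516717739848 az -94.08316065566257 [ 0.7197 -0.3458  0.3358]
110 [-0.0379  0.9961  0.08  ] tilt 85.41068274578004 az 92.17761772811912 [ 0.7499 -0.3333  0.3202]

570 [-0.3887 -0.002   0.9213] tilt 22.87645748324918 az -179.709075515157 [ 0.7145 -0.3212  0.362 ]
272 [-0.1753  0.98    0.0939] tilt 84.61450849352786 az 100.14355319207766 [ 0.7465 -0.3398  0.3287]
241 [-0.1686 -0.7181  0.6752] tilt 47.52857901292122 az -103.21690741457199 [ 0.7307 -0.3306  0.3463]
```

```bash
cat > fit.py <<'E'
from m import *
from scipy.optimize import least_squares
np.set_printoptions(precision=4,suppress=True)
def sdbox(p,h):
    d=abs(p)-h; return np.linalg.norm(np.maximum(d,0),axis=1)+np.minimum(d.max(1),0)
def axes(psi,t):
    x=np.array([np.cos(psi)*np.cos(t),np.sin(psi)*np.cos(t),np.sin(t)]); y=np.array([-np.sin(psi),np.cos(psi),0]); return x,y,np.cross(x,y)
def dist(p,q):
    psi,t,cx,cy,cz,L,rc,dc=p
    x,y,z=axes(psi,t); c=np.array([cx,cy,cz]); l=(q-c)@np.c_[x,y,z]
    b=sdbox(l,np.array([.03,.028,.028]))
    rr=np.hypot(l[:,1],l[:,2])-.022; ax=np.abs(l[:,0]+.03+L/2)-L/2
    cyl=np.hypot(np.maximum(rr,0),np.maximum(ax,0))+np.minimum(np.maximum(rr,ax),0)
    h=np.array([np.cos(psi),np.sin(psi)]); col=c[:2]+h*dc
    cr=np.hypot(*(q[:,:2]-col).T)-rc; cz_=q[:,2]-.365; cl=np.hypot(np.maximum(cr,0),np.maximum(cz_,0))+np.minimum(np.maximum(cr,cz_),0)
    return np.minimum(np.minimum(b,cyl),cl)
def fit(Q):
    f=lambda p:dist(p,Q); best=None
    for t in (.3,.4,.5):
        s=least_squares(f,[0,t,.72,-.321,.34,.025,.01,.05],loss='soft_l1',f_scale=.003,x_scale=[.05,.05,.01,.01,.01,.01,.005,.01],bounds=([-1,.2,.6,-.4,.32,.015,.006,.03],[1,.6,.85,-.25,.36,.04,.02,.09]))
        if best is None or s.cost<best.cost: best=s
    p=best.x; x,y,z=axes(*p[:2]); lens=p[2:5]-x*(.03+p[5])
    print(len(Q),best.cost,p,'yaw,tilt',np.degrees(p[:2]),'lens',lens,'view',lens-.2*x); return p
E
python3 - <<'E'
from fit import *
Q=[]
for i in (0,1):
    q,c=box(i,[.55,-.42,.2],[.85,-.25,.42]); Q.append(q); fit(q)
fit(np.vstack(Q))
for i in (0,1):
    w,c=W[i],C[i]; m=(c[:,0]>1.8*c[:,2])&(c[:,0]>60)&(w[:,2]>.02)&(w[:,2]<.25)&(w[:,0]<.7)&(w[:,1]>-.1); q=w[m]; print('blue',m.sum(),q.min(0),q.max(0)); 
    far=q[q[:,1]<.2]; print(far.min(0) if len(far) else'',far.max(0) if len(far) else ''); far=q[q[:,0]>.4]; print('x>.4',len(far),far.max(0) if len(far) else'',far.min(0) if len(far) else'')
    for a,b in (([.35,.2,.02],[.7,.45,.18]),): q,_=box(i,a,b); print('near lever',np.percentile(q,[0,50,100],axis=0))
E
```

```text
980 0.0011757120825430208 [-0.0132  0.4155  0.7238 -0.3197  0.3358  0.0204  0.0135  0.0483] yaw,tilt [-0.7575 23.809 ] lens [ 0.6776 -0.3191  0.3154] view [ 0.4947 -0.3166  0.2347]
788 0.0018095510875731323 [-0.008   0.4194  0.7269 -0.3189  0.3367  0.0235  0.0134  0.0492] yaw,tilt [-0.4592 24.0284] lens [ 0.678  -0.3186  0.3149] view [ 0.4954 -0.3171  0.2334]
1768 0.0031388782617973636 [-0.0183  0.4146  0.7239 -0.3193  0.3357  0.0202  0.0125  0.0497] yaw,tilt [-1.0466 23.753 ] lens [ 0.678  -0.3184  0.3154] view [ 0.4949 -0.3151  0.2349]
blue 1720 [0.2353 0.1505 0.02  ] [0.4223 0.5311 0.1283]
[0.2353 0.1505 0.0202] [0.3591 0.1999 0.1283]
x>.4 117 [0.4223 0.5148 0.1251] [0.4    0.2196 0.0209]
near lever [[0.3501 0.2    0.02  ]
 [0.4097 0.2261 0.0736]
 [0.6703 0.4496 0.1798]]
blue 1234 [0.2302 0.1436 0.0201] [0.4169 0.5325 0.1267]
[0.2302 0.1436 0.0201] [0.363  0.1998 0.1267]
x>.4 62 [0.4169 0.248  0.1231] [0.4    0.2172 0.0229]
near lever [[0.3502 0.2    0.0202]
 [0.4116 0.2243 0.0761]
 [0.6675 0.4497 0.1792]]
```

The lens fit agrees in both views: tilt about 23.9°, yaw about -0.7°, lens at (0.678, -0.319, 0.315). Now I'll move above the lever grip.

```bash
python3 -m crank '{"steps":[[[0.82,-0.58,0.4],[0,0,-0.75]],[[0.82,-0.58,0.4],[0,0,-0.75]],[[0.82,-0.58,0.4],[0,0,-0.75]],[[0.82,-0.58,0.4],[0,0,-0.75]],[[0.82,-0.58,0.4],[0,0,-0.75]],[[0.82,-0.58,0.4],[0,0,-0.75]],[[0.82,-0.58,0.2],[0,0,-0.75]],[[0.82,-0.58,0],[0,0,-0.75]],[[0.82,-0.58,0],[0,0,-0.75]],[[0.82,-0.58,0],[0,0,-0.75]]]}' 60
python3 -m crank '{"steps":[[[0.82,-0.58,0],[0,0,-0.75]],[[0.82,-0.58,0],[0,0,-0.75]],[[0.82,-0.58,0],[0,0,-0.75]],[[0.82,-0.58,0],[0,0,-0.75]],[[0.82,-0.58,0],[0,0,-0.75]],[[0.82,-0.58,0],[0,0,-0.75]],[[0.82,-0.58,0],[0,0,-0.75]],[[0.82,-0.58,0],[0,0,-0.75]],[[0.82,-0.58,0],[0,0,-0.75]],[[0.82,-0.58,0],[0,0,-0.75]]]}'
python3 - <<'E'
from h import *
c=shot('wrist','w1'); print(c['vfov'],c['T']); print(monitor.read_state()['ee_pos'])
E
```

```text
time: 0.93
ee_pos: [0.4016, 0.4472, 0.287]
eef_rot: [0.47, 0.883, -0.0, -0.0]
ft_force: [-0.3, 0.1, -1.0]
width: 0.06
grip_force: 0.0
time: 1.77
ee_pos: [0.6064, 0.3021, 0.2871]
eef_rot: [0.728, 0.685, -0.0, 0.0]
ft_force: [1.0, 0.5, -0.6]
width: 0.06
grip_force: 0.0
67.03440941792685 [[ 9.98173756e-01  5.78256435e-02  1.74741782e-02  6.11001761e-01]
 [-6.04059284e-02  9.52949172e-01  2.97050501e-01  3.84068017e-01]
 [ 5.25132699e-04 -2.97563558e-01  9.54701866e-01  4.49721376e-01]
 [ 0.00000000e+00  0.00000000e+00  0.00000000e+00  1.00000000e+00]]
[0.60995088 0.29710392 0.28650109]
```

View pics/w1.png

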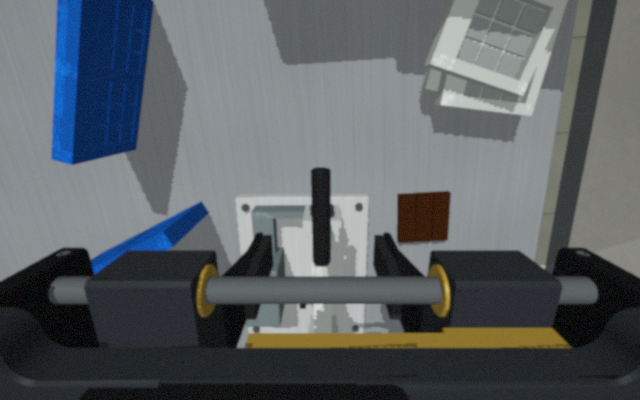

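The wrist view shows the black lever bar at (322,168)–(322,265), between the fingers at columns 260 and 385. I'll measure it in world coordinates.

```bash
python3 - <<'E'
from h import *
np.set_printoptions(precision=4,suppress=True)
c=load('w1');W=cloud(c);p=c['pixels'].astype(int)
m=np.zeros((400,640),bool);m[160:270,300:345]=True
m&=(W[...,2]>.18)&(W[...,2]<.23);q=W[m]
print(len(q),q.min(0),q.max(0));l=cv2.fitLine(q[:,:2].astype(np.float32),cv2.DIST_HUBER,0,.01,.01).ravel();print(l,np.degrees(np.arctan2(l[1],l[0])))
for v in range(164,272,8):
    k=m[v]; print(v,k.sum(),np.median(W[v][k],0) if k.any() else '', W[v][k][:,0].min() if k.any() else '',W[v][k][:,0].max() if k.any() else '')
# base plate
k=(W[...,2]>.012)&(W[...,2]<.028)&(p.min(2)>120);k[:, :230]=0;k[:,375:]=0; q=W[k]; print('base',len(q),cv2.minAreaRect((q[:,:2]*1000).astype(np.float32)))
ys,xs=np.where(k); print(xs.min(),xs.max(),ys.min(),ys.max())
for row in (196,198,200): 
  kk=k[row]; print(W[row][kk][[0,-1]] if kk.any() else '')
for col in (240,300,360):
  kk=np.where(k[:,col])[0]; print(col,W[kk[0],col])
print(monitor.read_state()['ee_pos'],monitor.read_state()['eef_rot'])
E
```

```text
1815 [0.5937 0.246  0.2052] [0.6132 0.3359 0.22  ]
[0.0547 0.9985 0.6038 0.2961] 86.86438
164 0   
172 19 [0.6059 0.3337 0.2168] 0.5986548765062675 0.6130259644803523
180 19 [0.6056 0.3272 0.2173] 0.5982101607794567 0.6126638551412753
188 19 [0.6052 0.3209 0.2176] 0.597641864946084 0.612306715560678
196 19 [0.6047 0.3141 0.2174] 0.5971152738685871 0.6119373314665707
204 19 [0.6043 0.3074 0.2168] 0.5966187235518566 0.6115666793285637
212 19 [0.6039 0.3002 0.2171] 0.5960786813484225 0.6111840581891886
220 18 [0.6038 0.2934 0.2174] 0.5966102637818547 0.610797226243289
228 18 [0.6034 0.2861 0.2172] 0.5961072068812341 0.6104047189022729
236 18 [0.6029 0.2792 0.2175] 0.5954973405336877 0.6099995653799642
244 18 [0.6025 0.2716 0.2172] 0.5949733022362588 0.6095944056596586
252 18 [0.602  0.2639 0.2166] 0.5943692497674333 0.6091901004664402
260 18 [0.6015 0.2564 0.2167] 0.5937154511834808 0.6087701663255644
268 0   
base 7174 ((565.26904296875, 132.71368408203125), (247.15548706054688, 200.1419677734375), 87.11068725585938)
235 368 195 333
[[0.4745 0.2606 0.0145]
 [0.6691 0.2503 0.0196]]
[[0.4728 0.2593 0.0202]
 [0.6707 0.2467 0.0184]]
[[0.4723 0.256  0.0198]
 [0.6707 0.2436 0.0186]]
240 [0.4792 0.2605 0.0153]
300 [0.5692 0.2561 0.0134]
360 [0.6594 0.2508 0.0141]
[0.61   0.2971 0.2865] [ 0.732   0.6813 -0.0008  0.0018]
```

```bash
python3 -m crank '{"steps":[[[0,0,0],[0,0,0]],[[0,0,-0.4],[0,0,0]],[[0,0,-0.6],[0,0,0]],[[0,0,-0.7],[0,0,0]],[[0,0,-0.7],[0,0,0]],[[0,0,-0.7],[0,0,0]],[[0,0,-0.5],[0,0,0]],[[0,0,-0.25],[0,0,0]],[[0,0,0],[0,0,0]],[[0,0,0],[0,0,0]]]}' 60
python3 -m crank '{"steps":[[[0,0,0],[0,0,0]],[[0,0,0],[0,0,0]],[[0,0,0],[0,0,0]],[[0,0,0],[0,0,0]],[[0,0,0],[0,0,0]],[[0,0,0],[0,0,0]]]}' 0 40
```

```text
time: 2.65
ee_pos: [0.6046, 0.3043, 0.1916]
eef_rot: [0.726, 0.688, 0.0, -0.0]
ft_force: [-0.3, -0.7, 0.9]
width: 0.0598
grip_force: 0.0
time: 3.15
ee_pos: [0.6047, 0.3039, 0.1915]
eef_rot: [0.726, 0.687, 0.0, 0.0]
ft_force: [0.1, -0.2, -0.3]
width: 0.0278
grip_force: 0.0
```

```bash
python3 -m crank '{"steps":[[[0,0,0],[0,0,0]],[[0,0,0],[0,0,0]],[[0,0,0],[0,0,0]],[[0,0,0],[0,0,0]]]}' 0 40
python3 -m crank '{"steps":[[[-0.559,0.03,-0.028],[0,0,0]],[[-0.554,0.03,-0.083],[0,0,0]],[[-0.542,0.03,-0.139],[0,0,0]],[[-0.526,0.03,-0.192],[0,0,0]],[[-0.504,0.027,-0.244],[0,0,0]]]}'
```

```text
time: 3.48
ee_pos: [0.6047, 0.3039, 0.1913]
eef_rot: [0.726, 0.687, 0.0, 0.0]
ft_force: [-0.7, 0.1, -0.5]
width: 0.0152
grip_force: 40.0
time: 3.9
ee_pos: [0.5407, 0.3079, 0.1769]
eef_rot: [0.727, 0.687, 0.004, 0.002]
ft_force: [11.8, 0.4, 4.2]
width: 0.0148
grip_force: 40.0
```

```bash
python3 -m crank '{"steps":[[[-0.477,0.026,-0.293],[0,0,0]],[[-0.446,0.024,-0.339],[0,0,0]],[[-0.41,0.022,-0.381],[0,0,0]],[[-0.369,0.02,-0.421],[0,0,0]],[[-0.326,0.018,-0.455],[0,0,0]],[[0,0,0],[0,0,0]],[[0,0,0],[0,0,0]],[[0,0,0],[0,0,0]]]}'
python3 - <<'E'
from h import *
c=shot('scene','s2');c=shot('side','d2')
A=cv2.resize(load('s2')['pixels'][100:235,310:430],None,fx=3.3,fy=3.3,interpolation=cv2.INTER_CUBIC);B=cv2.resize(load('d2')['pixels'][100:235,240:360],None,fx=3.3,fy=3.3,interpolation=cv2.INTER_CUBIC)
cv2.imwrite('pics/crop3.png',np.hstack([A,B]))
print(monitor.read_state())
E
```

```text
time: 4.57
ee_pos: [0.4897, 0.311, 0.1293]
eef_rot: [0.727, 0.687, 0.003, 0.001]
ft_force: [5.4, 0.5, 9.3]
width: 0.0149
grip_force: 40.1
{'time': 4.6667, 'joint_positions': array([-0.90738401,  0.30150767,  0.31231685,  1.72219924, -0.10013542,
        1.1265861 , -0.62160357]), 'joint_vel': array([ 7.45209451e-04,  7.82743514e-04,  2.97480173e-04, -7.68758396e-04,
        1.88127631e-05,  1.01917360e-03,  1.77603321e-03]), 'joint_torque': array([-1.72412552e+00, -4.92418456e+01,  2.01276094e+00, -2.94347227e+01,
       -1.07877687e+00,  1.87047400e+00, -4.21801535e-02]), 'ee_pos': array([0.48981235, 0.31102171, 0.12937152]), 'eef_rot': array([0.72655384, 0.68710045, 0.00338739, 0.00100503]), 'ft_force': array([ 7.20364604, -0.02368374,  8.50672886]), 'torque': array([-0.02256235, -1.42892132,  0.04885567]), 'grip_force': 40.08635200560093, 'width': 0.014794495246094382}
```

View pics/crop3.png

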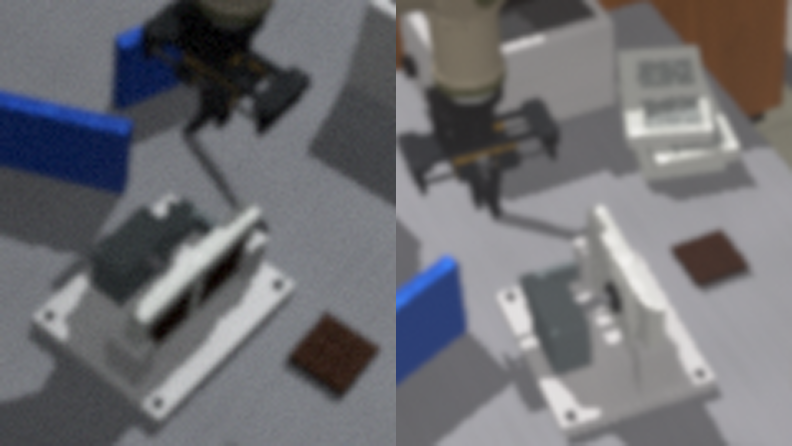

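The crops show the bar held at the fingertips and the lever leaning towards the robot, about 0.97 rad. I'll push a little further until the stop is felt.

```bash
python3 -m crank '{"steps":[[[-0.09,0.005,-0.14],[0,0,0]],[[-0.09,0.005,-0.14],[0,0,0]],[[0,0,0],[0,0,0]],[[0,0,0],[0,0,0]]]}'
```

```text
time: 5.0
ee_pos: [0.4869, 0.3113, 0.1243]
eef_rot: [0.727, 0.687, 0.005, 0.001]
ft_force: [5.8, -2.0, 21.0]
width: 0.0144
grip_force: 40.1
```

```bash
python3 -m crank '{"steps":[[[0,0,0],[0,0,0]],[[0,0,0],[0,0,0]],[[0,0,0],[0,0,0]],[[0,0,0],[0,0,0]],[[0,0,0],[0,0,0]],[[0,0,0],[0,0,0]],[[0.045,0,0.07],[0,0,0]],[[0.045,0,0.07],[0,0,0]],[[0.045,0,0.07],[0,0,0]],[[0.045,-0.01,0.07],[0,0,0]]]}'
python3 -m crank '{"steps":[[[0.109,-0.006,0.152],[0,0,0]],[[0.109,-0.006,0.152],[0,0,0]],[[0.109,-0.006,0.152],[0,0,0]],[[0.123,-0.007,0.14],[0,0,0]],[[0.123,-0.007,0.14],[0,0,0]],[[0.123,-0.007,0.14],[0,0,0]],[[0.137,-0.007,0.127],[0,0,0]],[[0.137,-0.007,0.127],[0,0,0]],[[0.137,-0.007,0.127],[0,0,0]],[[0.149,-0.008,0.113],[0,0,0]]]}'
python3 -m crank '{"steps":[[[0.149,-0.008,0.113],[0,0,0]],[[0.149,-0.008,0.113],[0,0,0]],[[0.159,-0.009,0.098],[0,0,0]],[[0.159,-0.009,0.098],[0,0,0]],[[0.159,-0.009,0.098],[0,0,0]],[[0.168,-0.009,0.081],[0,0,0]],[[0.168,-0.009,0.081],[0,0,0]],[[0.168,-0.009,0.081],[0,0,0]],[[0.175,-0.01,0.064],[0,0,0]],[[0.175,-0.01,0.064],[0,0,0]]]}'
python3 -m crank '{"steps":[[[0.175,-0.01,0.064],[0,0,0]],[[0.181,-0.01,0.046],[0,0,0]],[[0.181,-0.01,0.046],[0,0,0]],[[0.181,-0.01,0.046],[0,0,0]],[[0.185,-0.01,0.028],[0,0,0]],[[0.185,-0.01,0.028],[0,0,0]],[[0.185,-0.01,0.028],[0,0,0]],[[0.186,-0.01,0.009],[0,0,0]],[[0.186,-0.01,0.009],[0,0,0]],[[0.186,-0.01,0.009],[0,0,0]]]}'
python3 -m crank '{"steps":[[[0,0,0],[0,0,0]],[[0,0,0],[0,0,0]],[[0,0,0],[0,0,0]]]}'
```

```text
time: 5.83
ee_pos: [0.4897, 0.311, 0.1291]
eef_rot: [0.727, 0.687, 0.003, 0.001]
ft_force: [8.1, 2.6, 4.1]
width: 0.0145
grip_force: 40.1
time: 6.67
ee_pos: [0.521, 0.3086, 0.1606]
eef_rot: [0.727, 0.687, 0.002, 0.001]
ft_force: [18.6, 5.1, -17.9]
width: 0.0139
grip_force: 40.8
time: 7.5
ee_pos: [0.5591, 0.3054, 0.1807]
eef_rot: [0.727, 0.687, -0.001, 0.0]
ft_force: [8.0, 2.5, -18.9]
width: 0.0131
grip_force: 40.8
time: 8.33
ee_pos: [0.6041, 0.3028, 0.1896]
eef_rot: [0.726, 0.687, -0.002, -0.0]
ft_force: [-0.6, -3.0, -28.0]
width: 0.0143
grip_force: 39.9
time: 8.58
ee_pos: [0.6044, 0.3028, 0.1898]
eef_rot: [0.727, 0.687, -0.001, 0.0]
ft_force: [1.6, -3.8, -28.2]
width: 0.014
grip_force: 39.9
```

```bash
python3 -m crank '{"steps":[[[0,0,-0.06],[0,0,0]],[[0.05,0,-0.02],[0,0,0]],[[0.05,0,0],[0,0,0]],[[0,0,0],[0,0,0]],[[0,0,0],[0,0,0]]]}'
python3 - <<'E'
from h import *
np.set_printoptions(precision=4,suppress=True)
for n in('scene','side'):
    c=shot(n,n+'3');W=cloud(c).reshape(-1,3);m=np.all((W>[.56,.24,.10])&(W<[.65,.27,.18]),1);q=W[m]
    W0=cloud(load(n+'1')).reshape(-1,3);m=np.all((W0>[.56,.24,.10])&(W0<[.65,.27,.18]),1);print(n,np.median(q,0),np.median(W0[m],0),len(q),m.sum())
E
```

```text
time: 9.0
ee_pos: [0.6053, 0.3029, 0.1896]
eef_rot: [0.726, 0.687, -0.002, -0.001]
ft_force: [-11.8, -9.5, -13.2]
width: 0.0146
grip_force: 39.9
scene [0.6029 0.2458 0.1441] [0.6032 0.2454 0.1423] 53 55
side [0.5992 0.2479 0.1479] [0.5988 0.2471 0.1457] 43 44
```

```bash
python3 -m crank '{"steps":[[[-0.06,0,0],[0,0,0]],[[0,0,0],[0,0,0]],[[0,0,0],[0,0,0]],[[0,0,0],[0,0,0]],[[0,0,0],[0,0,0]],[[0,0,0],[0,0,0]],[[0,0,0],[0,0,0]],[[0,0,0.5],[0,0,0]],[[0,0,0.8],[0,0,0]],[[0,0,0.9],[0,0,0]]]}' 60
python3 -m crank '{"steps":[[[0,0,0.7],[0,0,0]],[[-0.05,-0.6,0],[0,0,0]],[[-0.05,-0.9,0],[0,0,0]],[[-0.05,-0.9,0],[0,0,0]],[[-0.05,-0.9,0],[0,0,0]],[[-0.05,-0.9,0],[0,0,0]],[[-0.05,-0.9,0],[0,0,0]],[[-0.05,-0.9,0],[0,0,0]],[[-0.05,-0.7,0],[0,0,0]],[[-0.03,-0.3,0],[0,0,0]]]}'
python3 -m crank '{"steps":[[[0,0,0],[0,0,0]],[[0,0,0],[0,0,0]],[[0,0,0],[0,0,0]]]}'
python3 - <<'E'
from h import *
c=shot('wrist','w2'); s=monitor.read_state(); print(s['ee_pos'],s['eef_rot'],c['T'])
W=cloud(c); m=(W[...,2]>.12)&(W[...,2]<.15)&(W[...,0]>.55)&(W[...,0]<.65)&(W[...,1]<.25)&(W[...,1]>0)
q=W[m]; print(m.sum(),q.min(0),q.max(0),np.median(q,0)); print(cv2.minAreaRect((q[:,:2]*1000).astype(np.float32))); l=cv2.fitLine(q[:,:2].astype(np.float32),cv2.DIST_HUBER,0,.01,.01).ravel();print(l,np.degrees(np.arctan2(l[1],l[0])))
E
```

```text
time: 9.93
ee_pos: [0.6054, 0.3037, 0.2449]
eef_rot: [0.726, 0.687, -0.001, -0.0]
ft_force: [0.1, 0.3, 0.1]
width: 0.0595
grip_force: 0.0
time: 10.77
ee_pos: [0.5954, 0.1256, 0.2632]
eef_rot: [0.728, 0.686, 0.0, 0.001]
ft_force: [1.3, 0.5, 0.5]
width: 0.0597
grip_force: 0.0
time: 11.02
ee_pos: [0.595, 0.1307, 0.2619]
eef_rot: [0.726, 0.688, 0.0, -0.0]
ft_force: [0.1, -0.3, -0.5]
width: 0.0601
grip_force: 0.0
[0.59493536 0.13078154 0.26178813] [ 7.25509670e-01  6.88211923e-01  1.59291455e-04 -2.05097609e-04] [[ 9.98631645e-01  5.01494726e-02  1.48279750e-02  5.98875587e-01]
 [-5.22910295e-02  9.53780259e-01  2.95920372e-01  2.12522915e-01]
 [ 6.97620766e-04 -2.96290818e-01  9.55097516e-01  4.24651591e-01]
 [ 0.00000000e+00  0.00000000e+00  0.00000000e+00  1.00000000e+00]]
4373 [0.57956134 0.03820899 0.12280187] [0.61073116 0.24695001 0.14686659] [0.59573197 0.14860507 0.14044779]
((595.5599975585938, 142.38072204589844), (208.970947265625, 22.047990798950195), 86.97278594970703)
[0.05211657 0.998641   0.59568405 0.14442763] 87.01258
```

View pics/w2.png

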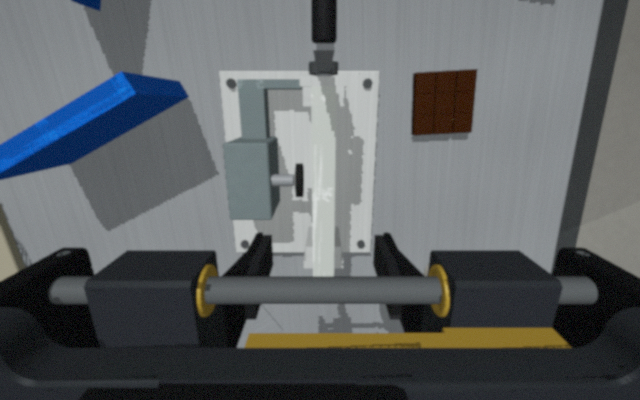

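The wrist view shows the mould's top rim running from (322,75) to (322,275) between the open fingers. The base holes are at (231,83), (368,83), (245,244) and (361,244). I'll use these to find the centre in y.

```bash
python3 - <<'E'
from h import *
np.set_printoptions(precision=4,suppress=True)
c=load('w2');W=cloud(c)
for u,v in((231,83),(368,83),(245,244),(361,244)): print(u,v,np.nanmedian(W[v-3:v+4,u-3:u+4].reshape(-1,3),0))
for v in range(72,130,4):
    k=(W[v,:,2]>.128)&(W[v,:,2]<.15); k[:300]=0;k[345:]=0
    print(v,k.sum(),np.median(W[v][k],0) if k.any() else '')
for n in('scene3','side3'):
    w=cloud(load(n)).reshape(-1,3); q=w[np.all((w>[.575,.0,.134])&(w<[.61,.26,.143]),1)]; s=np.sort(q[:,1]); h=np.histogram(s,np.arange(.02,.26,.01)); print(n,s[:5],s[-5:],h[0])
E
```

```text
231 83 [0.487  0.2443 0.0243]
368 83 [0.6564 0.2355 0.0244]
245 244 [0.4761 0.0257 0.0241]
361 244 [0.6447 0.0167 0.0243]
72 0 
76 0 
80 0 
84 0 
88 25 [0.6001 0.2268 0.1406]
92 25 [0.5999 0.2234 0.1406]
96 25 [0.5997 0.2201 0.1406]
100 25 [0.5995 0.2167 0.1403]
104 25 [0.5994 0.2133 0.1402]
108 25 [0.5992 0.2098 0.1405]
112 25 [0.599  0.2064 0.1403]
116 25 [0.5988 0.2029 0.1404]
120 24 [0.5982 0.1994 0.1404]
124 24 [0.598  0.1959 0.1406]
128 24 [0.5978 0.1923 0.1404]
scene3 [0.0259 0.0262 0.0272 0.0278 0.028 ] [0.2458 0.246  0.2462 0.2479 0.2516] [ 9 15 13 14 14 14 15 11 14 17 11 12 15 14 11 14 14 15 14 11  8  0  7]
side3 [0.0248 0.0293 0.0296 0.0308 0.0315] [0.2443 0.2447 0.2477 0.2484 0.2486] [ 3 12  7  7 11  9  9 10  6  8 11  8  9 11  5 10  6  8  8  7  7  0  5]
```

```bash
python3 -m crank '{"steps":[[[0,-0.09,-0.4],[0,0,0]],[[0,0,-0.7],[0,0,0]],[[0,0,-0.9],[0,0,0]],[[0,0,-0.9],[0,0,0]],[[0,0,-0.9],[0,0,0]],[[0,0,-0.8],[0,0,0]],[[0,0,-0.7],[0,0,0]],[[0,0,-0.5],[0,0,0]],[[0,0,-0.2],[0,0,0]],[[0,0,0],[0,0,0]]]}' 60
python3 -m crank '{"steps":[[[0,0,0],[0,0,0]],[[0,0,0],[0,0,0]],[[0,0,0],[0,0,0]],[[0,0,0],[0,0,0]],[[0,0,0],[0,0,0]],[[0,0,0],[0,0,0]],[[0,0,0],[0,0,0]],[[0,0,0],[0,0,0]],[[0,0,0],[0,0,0]]]}' 0 50
```

```text
time: 11.9
ee_pos: [0.5943, 0.1268, 0.1104]
eef_rot: [0.726, 0.688, -0.001, -0.0]
ft_force: [-0.7, 0.3, -0.5]
width: 0.0601
grip_force: 0.0
time: 12.65
ee_pos: [0.5952, 0.1267, 0.112]
eef_rot: [0.726, 0.687, 0.0, 0.0]
ft_force: [0.1, 0.1, 1.4]
width: 0.0219
grip_force: 50.0
```

```bash
python3 -m crank '{"steps":[[[0,0,0.1],[0,0,0]],[[0,0,0.2],[0,0,0]],[[0,0,0.3],[0,0,0]],[[0,0,0.4],[0,0,0]],[[0,0,0.4],[0,0,0]],[[0,0,0.4],[0,0,0]],[[0,0,0.5],[0,0,0]],[[0,0,0.6],[0,0,0]],[[0,0,0.6],[0,0,0]],[[0,0,0.6],[0,0,0]]]}'
python3 -m crank '{"steps":[[[0,0,0.7],[0,0,0]],[[0,0,0.7],[0,0,0]],[[0,0,0.6],[0,0,0]],[[0,0,0.3],[0,0,0]],[[0,0,0],[0,0,0]],[[0,0,0],[0,0,0]]]}'
python3 - <<'E'
from h import *
np.set_printoptions(precision=4,suppress=True)
for n,(a,b,c,d) in (('scene1',(235,265,365,390)),('side1',(185,222,360,378))):
    w=cloud(load(n))[a:b,c:d].reshape(-1,3); q=w[w[:,2]>.05]; print(n,'spray',q.min(0),q.max(0))
s=monitor.read_state(); print(s['ee_pos'],s['ft_force'],s['torque'],s['eef_rot'],s['joint_positions'])
c=shot('scene','s4');shot('side','d4')
A=cv2.resize(load('s4')['pixels'][60:260,280:440],None,fx=2.5,fy=2.5,interpolation=cv2.INTER_CUBIC);B=cv2.resize(load('d4')['pixels'][60:260,220:380],None,fx=2.5,fy=2.5,interpolation=cv2.INTER_CUBIC)
cv2.imwrite('pics/crop4.png',np.hstack([A,B]))
E
```

```text
time: 13.48
ee_pos: [0.595, 0.1266, 0.2161]
eef_rot: [0.726, 0.687, 0.0, 0.0]
ft_force: [0.8, 0.3, -3.7]
width: 0.0218
grip_force: 50.0
time: 13.98
ee_pos: [0.595, 0.1266, 0.2719]
eef_rot: [0.726, 0.687, 0.0, 0.0]
ft_force: [0.4, 0.1, -4.4]
width: 0.0215
grip_force: 50.0
scene1 spray [ 0.7466 -0.0843  0.0501] [ 0.8037 -0.0272  0.1733]
side1 spray [ 0.7409 -0.086   0.0504] [ 0.802  -0.0302  0.1752]
[0.595  0.1266 0.2719] [ 0.4398  0.0614 -4.3733] [-0.1287  0.0981 -0.0437] [0.7263 0.6874 0.0002 0.0001] [-0.6251  0.2818  0.4279  1.4536 -0.1169  1.431  -0.2508]
```

View pics/crop4.png

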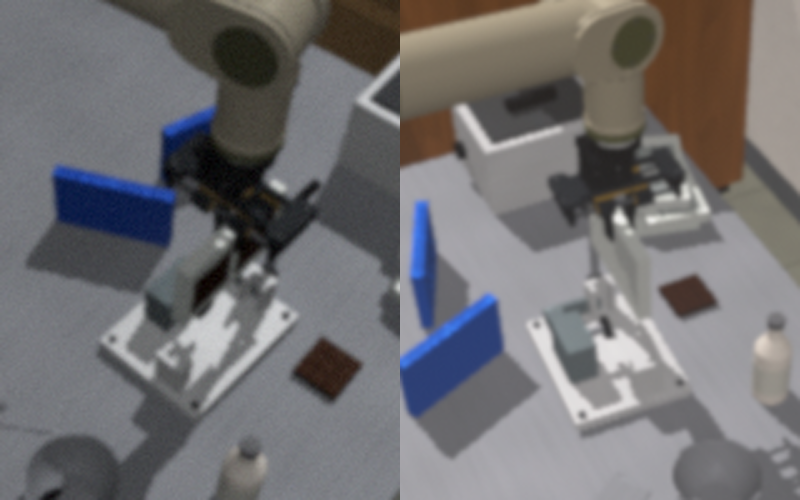

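```bash
python3 -m crank '{"steps":[[[-0.1,-0.2,0],[0,0,0.046]],[[-0.2,-0.4,0],[0,0,0.046]],[[-0.3,-0.6,0],[0,0,0.046]],[[-0.3,-0.8,0],[0,0,0.046]],[[-0.35,-0.9,0],[0,0,0.046]],[[-0.35,-0.9,0],[0,0,0.046]],[[-0.35,-0.9,0],[0,0,0.046]],[[-0.35,-0.9,0],[0,0,0.046]],[[-0.35,-0.9,0],[0,0,0.046]],[[-0.35,-0.9,0],[0,0,0.046]]]}'
python3 -m crank '{"steps":[[[-0.19,-0.9,-0.05],[0,-0.478,0]],[[-0.19,-0.9,-0.05],[0,-0.478,0]],[[-0.19,-0.9,-0.05],[0,-0.478,0]],[[-0.19,-0.9,-0.05],[0,-0.478,0]],[[-0.19,-0.9,-0.05],[0,-0.478,0]],[[-0.19,-0.9,-0.05],[0,-0.478,0]],[[-0.19,-0.9,-0.05],[0,-0.478,0]],[[-0.19,-0.9,-0.05],[0,-0.478,0]],[[-0.19,-0.8,-0.05],[0,-0.478,0]],[[-0.19,-0.8,-0.05],[0,-0.478,0]]]}'
python3 -m crank '{"steps":[[[-0.02,-0.6,0],[0,0,0]],[[0,-0.5,0],[0,0,0]],[[0,-0.3,0],[0,0,0]],[[0,-0.2,0],[0,0,0]],[[0,0,0],[0,0,0]],[[0,0,0],[0,0,0]],[[0,0,0],[0,0,0]],[[0,0,0],[0,0,0]]]}'
python3 - <<'E'
from fit import *
from scipy.spatial.transform import Rotation as R
s=monitor.read_state(); print(s['ee_pos'],s['eef_rot'],s['width'])
M=R.from_quat(s['eef_rot']).as_matrix(); print(M)
a=M[:,1]; print('closing az,el',np.degrees(np.arctan2(a[1],a[0])),np.degrees(np.arcsin(a[2])),'x el',np.degrees(np.arcsin(M[2,0])))
for n in('scene','side'): shot(n,n+'5')
A=load('scene5')['pixels'][190:360,200:380];B=load('side5')['pixels'][140:310,300:470]
cv2.imwrite('pics/crop5.png',np.hstack([cv2.resize(x,None,fx=2.25,fy=2.25,interpolation=cv2.INTER_CUBIC) for x in(A,B)]))
E
```

```text
time: 14.92
ee_pos: [0.5186, -0.0605, 0.2715]
eef_rot: [0.713, 0.702, -0.0, -0.0]
ft_force: [0.3, -0.6, -2.8]
width: 0.0215
grip_force: 50.0
time: 15.75
ee_pos: [0.4706, -0.2801, 0.2585]
eef_rot: [0.697, 0.686, 0.148, 0.146]
ft_force: [-0.7, -0.2, -2.8]
width: 0.0218
grip_force: 50.0
time: 16.42
ee_pos: [0.472, -0.3177, 0.2591]
eef_rot: [0.697, 0.687, 0.148, 0.145]
ft_force: [0.6, -0.6, -3.5]
width: 0.0217
grip_force: 50.0
[ 0.472  -0.3177  0.2591] [0.6966 0.6869 0.1477 0.1451] 0.021740035186928457
[[ 0.0126  0.9142  0.4051]
 [ 0.9999 -0.0141  0.0007]
 [ 0.0064  0.405  -0.9143]]
closing az,el -0.8836948714909022 23.89367800833959 x el 0.36555615843671246
```

View pics/crop5.png

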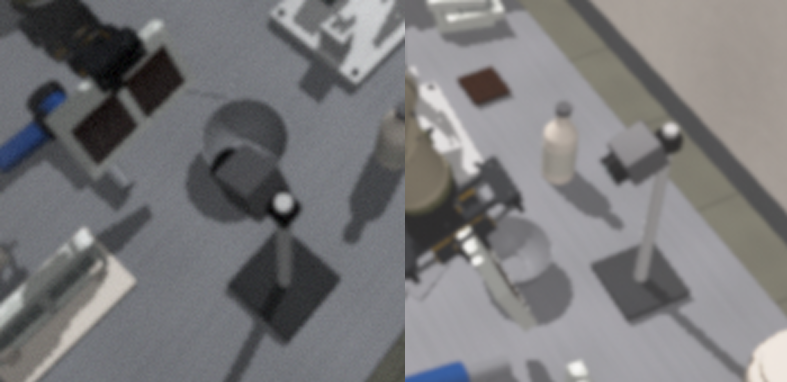

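The views show the mould held with its chocolate side facing the lens. I'll measure the mould's actual pose (box fit) and refit the lens from the fresh images.

```bash
cat > chk.py <<'E'
import sys; from fit import *
tag=sys.argv[1]
Wl=[cloud(load(n+tag)) for n in('scene','side')]
s=monitor.read_state()
def mould(q,p0):
    def f(p):
        x,y,z=axes(p[0],p[1]); cr,sr=np.cos(p[5]),np.sin(p[5]); y,z=cr*y+sr*z,-sr*y+cr*z
        return sdbox((q-p[2:5])@np.c_[x,y,z],np.array([.011,.1,.06]))
    for lim in (.02,.01,.01):
        full=q if lim==.02 else q
        m=abs(f(p0))<lim; qa=q; q=q[m]
        p0=least_squares(f,p0,loss='soft_l1',f_scale=.002).x; q=qa
    m=abs(f(p0))<.01
    x=axes(p0[0],p0[1])[0]; print('mould',m.sum(),'yaw,tilt,roll',np.degrees(p0[[0,1,5]]),'face',p0[2:5]+.011*x)
    return p0
x,y,z=axes(np.radians(-.7),np.radians(23.9)); c0=np.array([.495,-.3165,.2345])-.011*x
cl=[]
for n,w in zip(('scene','side'),Wl):
    w=w.reshape(-1,3); w=w[~np.isnan(w[:,0])]
    l=(w-c0)@np.c_[x,y,z]
    # leave out gripper region
    q=w[(abs(l[:,0])<.025)&(abs(l[:,1])<.115)&(abs(l[:,2])<.075)&~((abs(l[:,1])<.03)&(l[:,2]>.02))]
    mould(q,np.r_[np.radians([-.7,23.9]),c0,0]); cl.append(q)
    h=w[np.all((w>[.63,-.42,.2])&(w<[.85,-.25,.42]),1)]; fit(h)
mould(np.vstack(cl),np.r_[np.radians([-.7,23.9]),c0,0])
E
python3 chk.py 5
```

```text
mould 1862 yaw,tilt,roll [-0.8222 23.6603  0.3264] face [ 0.4932 -0.3168  0.2338]
984 0.0012438484304378764 [-0.0092  0.411   0.7237 -0.3197  0.3358  0.0192  0.0135  0.0484] yaw,tilt [-0.5265 23.5496] lens [ 0.6786 -0.3193  0.3161] view [ 0.4953 -0.3176  0.2362]
mould 370 yaw,tilt,roll [-0.8508 23.5469  0.5522] face [ 0.4935 -0.3164  0.2337]
791 0.0018639100818122938 [-0.0289  0.417   0.727  -0.319   0.3363  0.023   0.0119  0.0478] yaw,tilt [-1.6531 23.89  ] lens [ 0.6786 -0.3176  0.3149] view [ 0.4958 -0.3123  0.2339]
mould 2232 yaw,tilt,roll [-0.8123 23.654   0.3954] face [ 0.4933 -0.3165  0.2337]
```

```bash
python3 -m crank '{"steps":[[[0.04,0,0.02],[-0.04,0,0]],[[0.03,0,0.02],[-0.035,0,0]],[[0,0,0],[0,0,0]],[[0,0,0],[0,0,0]],[[0,0,0],[0,0,0]],[[0,0,0],[0,0,0]],[[0,0,0],[0,0,0]],[[0,0,0],[0,0,0]]]}'
python3 -c "
from h import *
shot('scene','scene6');shot('side','side6')"
python3 chk.py 6 | grep mould; python3 -c "
from bench import monitor,ticket
print(monitor.read_state()['joint_vel']); print(ticket.close_job())"
```

```text
time: 17.18
ee_pos: [0.4737, -0.3184, 0.2603]
eef_rot: [0.696, 0.687, 0.145, 0.148]
ft_force: [-0.0, -0.5, -3.5]
width: 0.0214
grip_force: 50.0
mould 1878 yaw,tilt,roll [-0.683  23.5362 -0.0633] face [ 0.4949 -0.3177  0.2349]
mould 369 yaw,tilt,roll [-0.474  23.7493 -0.1585] face [ 0.495  -0.3171  0.2345]
mould 2247 yaw,tilt,roll [-0.6734 23.5371 -0.017 ] face [ 0.495  -0.3173  0.2348]
[ 7.47573242e-04 -5.00474036e-05 -8.56760801e-04  1.98752072e-04
  7.96134082e-04  1.55975695e-03 -7.76425232e-04]
the job is handed in; nothing more can be done
None
```

I handed the job in at about 17 s. The lever was pulled to its stop, held and eased home over about 2.8 s. The mould is held at the viewing spot, measured about 1 mm and half a degree from the fitted target; no verdict came back.

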